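# Fit the mixing paddle and inch the plaster mixer on its key switch

## Task

Fit the mixing paddle onto the square drive shaft in the mixer's bowl, pushed fully home, and let go of it. Then take the blue-headed key from the key block, work it past the sticky pins into the key switch on the control station until it is fully home, turn it a quarter turn clockwise to its stop to inch the mixer, and finish while still gripping it and holding it turned against its spring. Leave the other keys and the things standing about on the bench where they are.

Things in the scene. Friction and masses are not known exactly. Their poses are not given: they have to be found in the camera images.
- paddle: Loose mixing paddle, 0.42 kg, standing on the bench. Upright aluminium hub 40 x 40 mm square, 75 mm tall, with a through bore 17.5 mm square, sides parallel to the hub's faces. Four pitched steel blades along its +x, +y, -x, -y reach 86 mm from the axis, none above 25 mm. Grip the hub over two facing sides. All four quarter-turns fit. Origin: centre of the hub's underside; z up along the bore.
- shaft_seat (a point): Shoulder of the mixer's upright drive shaft, on its axis, 107 mm above the bench: the paddle's underside rests here when fully home. The shaft above is 16 mm square and 62 mm tall, its top 8 mm tapered to 9 mm square. x and y are square to the shaft's sides, z up. The gear holds the shaft's angle (0.8 N m turns it): bring the hub to that angle, any quarter-turn.
- mixer: Fixed bench mixer: blue housing 240 mm square, 84 mm high, under a steel bowl of inner radius 105 mm, outer 109 mm (bead 115), floor 95 mm and rim 163 mm above the bench. The drive shaft stands in the bowl's centre. Origin: on the shaft's axis at bench height.
- blue_key: Loose key, 45 g, blue head, blade down in any one slot of the key block, shoulder on its top, 45 mm up. Origin: on its axis under the shoulder; x along the width, y thickness, z up. Blade: 14 x 4 mm, 32 long, notched both edges (works either way round), last 4 mm tapered to 6 x 2. Above: shoulder 20 x 9, 7 high; head 30 wide, 10 thick, from 6 to 37 mm above the origin. Grip over the 10 mm.
- keyhole (a point): Mouth of the keyway in the key switch's brass cylinder, on its axis, 91 mm above the bench; turns with it. z up, x along the keyway's long side. Keyway 15.8 x 5.8 mm, 1.5 mm chamfer, 36 mm deep. Key fully home: its origin here. Two sprung pins reach 4 mm in from the +x end, 9 and 21 mm down, and stick: a dead straight push takes 5 to 25 N, far less if the key is rocked 1 to 2 mm along x.
- inch_switch (a joint): Angle of the key switch's cylinder, rad: 0 at rest (keyway's x along the station's x), grows as it turns clockwise seen from above, stop at 1.5. It springs back from any angle: about 0.025 N m at rest, 0.077 N m at the stop. It trails the key by up to 0.2 rad because of play in the keyway.
- station: Fixed grey control station, 150 mm square, 90 mm high; x away from the robot. Key switch on its top, 25 mm towards -x and 25 mm towards -y of the centre. A red emergency stop stands 36 mm above the panel at +38, +38 mm; two pilot lamps 13 mm high at x +52, y -15 and -55 mm. Origin: centre of its underside.
- key_block: Fixed dark wooden key block, 44 x 136 mm and 45 mm high, with three slots 45 mm apart along its y, 36 mm deep, each holding one key with the key's width along the block's y. Origin: centre of its underside.
- red_key: Another machine's key, same shape with a red head, in the key block; leave it.
- yellow_key: Another machine's key, same shape with a yellow head, in the key block; leave it.
- jug: Clear plastic mixing jug, radius 55 mm, 150 mm tall; leave it. Origin under its centre.
- plaster_bowl: Green plaster bowl, radius 65 mm, 60 mm tall; leave it. Origin under its centre.
- spatula: Plaster spatula lying on the bench, 240 mm long; leave it. Origin at its middle.
- brush: Brush lying on the bench, 200 mm long; leave it. Origin at its middle.
- tin: Steel tin, radius 45 mm, 110 mm tall; leave it. Origin under its centre.
Not all that is in view belongs to the job. Leave any brown or pink look-alike of the paddle alone.

How it is judged (in metres and radians):
On the way, in this order (a step that is already met when the one before it is completed fails the run):
1. the paddle is fully home on the drive shaft and let go (z of paddle in the frame of shaft_seat between -0.003 and 0.003 m and horizontal distance between paddle and shaft_seat below 0.003 m and angle between paddle's own z axis and vertical below 0.06 rad and contact force between the fingers and paddle below 0.1 N), for 0.2 s.
2. the blue key is fully home in the key switch, not yet turned (z of blue_key in the frame of keyhole between -0.003 and 0.003 m and horizontal distance between blue_key and keyhole below 0.003 m and angle between blue_key's own z axis and vertical below 0.09 rad and value of joint inch_switch below 0.35 rad), for 0.1 s.
At the end, for the whole second after the job is handed in: The blue key, gripped, holds the key switch at 1.25 rad or more; its shoulder is within 3 mm of the keyway mouth, on the axis within 3 mm and upright within 0.09 rad; the paddle is let go and still on the drive shaft, within 3 mm of fully home and upright within 0.06 rad (all of step 1 and value of joint inch_switch above 1.25 rad and z of blue_key in the frame of keyhole between -0.003 and 0.003 m and horizontal distance between blue_key and keyhole below 0.003 m and angle between blue_key's own z axis and vertical below 0.09 rad and contact force between the fingers and blue_key above 1 N and linear speed of paddle below 0.02 m/s); the arm keeps its last pose, push and grip.
It fails at once if another key is pulled or knocked (moved over 20 mm) (distance of any of red_key, yellow_key from where it was at the start of the episode above 0.02 m).
It fails at once if a bystander on the bench is disturbed (moved over 40 mm) (distance of any of jug, plaster_bowl, spatula, brush, tin from where it was at the start of the episode above 0.04 m).
It also fails if it takes over 67 s, if anything falls off the work surface, if the arm or the gripper's body presses on something with over 40 N, if the wrist force passes 120 N, or if a joint passes its speed limit or range.

## Robot

A 6-joint arm with a two-finger parallel gripper is mounted at the origin on the work surface. World frame = base frame: x ahead of the robot, y to its left, z up, the work surface at z = 0. Lengths are in mm, angles in rad, forces in N, time in s.
With the tool pointing down it reaches from about 400 to 825 mm from the base axis. Payload 7 kg.
Tool frame: the origin (TCP) lies midway between the tips of the shut fingers; the grasp point (between the pads) lies 19 mm behind it; z points along the fingers, y is the line along which they close (so a half turn about z gives the same grasp; the last joint's range is limited). The gripper opens to 85 mm and grips with 20 to 120 N. Pads are 22 mm wide; open, the fingers measure 114 mm over their backs; the gripper's body (76 mm by 85 mm) begins 54 mm behind the grasp point. The pads swing forward as they close: fully open they stand 13 mm farther back than shut.
Start: joints at [1.452, 0.359, 0.012, 0, -1.224, -0.288], TCP at [267.085, 619.888, 231.302] pointing down, gripper open.
Joint ranges: [-3.07, 3.07], [-1.43, 2.12], [-1.02, 1.25], [-3.03, 1.67], [-3.05, -0], [-3.03, 3.03]. Speed limits (rad/s): [2.39, 2.39, 3.01, 3.14, 3.14, 3.14].

## Interface

Orientations are given as [roll, pitch, yaw] about the fixed x, y, z axes, in that order (R = Rz(yaw) Ry(pitch) Rx(roll)).
In Python, from plant import arm, eyes, order gives the robot as it stands.
- The arm moves only by the shell command python3 -m pendant 'ROWS' [FORCE]. ROWS is JSON, a list of rows, each an object of numbers: "tx", "ty", "tz": the shift along the tool's x, y, z each as a share of 0.5 m, from -1 to 1; "wx", "wy", "wz": the turn, a rotation vector about the tool's x, y, z each as a share of pi rad, from -1 to 1; "grip": the opening, from 0 (shut) to 1 (fully open). In form: [{"tx": .., "ty": .., "tz": .., "wx": .., "wy": .., "wz": .., "grip": ..}, ...]. A call has exactly 8 rows; each row is the pose to reach, as a shift and turn from the pose commanded when the call began, along the tool's axes at that moment, turning the shorter way round; what a row does not reach only later rows make up. A row lasts 1/12 s, in which the tool goes at most 41.7 mm and 7.16 degrees, less where a joint would pass 70% of its speed; a pose out of reach is approached as far as the arm can. A call with a number of a shift or a turn outside -1 to 1 is refused whole. A call with a gripper value outside its range is refused whole. The fingers move at their own pace and stop on an object; FORCE is the grip in N (left out, the last holds). Time passes only in rows, so rows that repeat a pose let the fingers close, or fill a call up. It gives the time, the measured TCP pose, the force, the opening and the grip force at its end, in the units of the state.
- arm.read_state(): the state, without advancing time (a new reading comes with each control period).
- eyes.snapshot(name): name is "scene" or "top" or "wrist"; returns the picture (400x640x3 uint8, red, green, blue); there is no depth.
- eyes.calibration(name): a dict with "fx", "fy", "cx", "cy" (pixels), "R" (3x3) and "t" (3): a world point X has camera coordinates R X + t. Camera axes: x right, y down, z forward; pixel columns grow to the right and rows downward; lengths in mm; the calibration is good to about 2 mm. A picture is of the moment at which its call begins: read the wrist's pose just before it. calibration takes no time and is no camera call; for the wrist camera it gives the pose at the moment of the call.
- order.finish_job(): hands the job in; it is judged then, once.
The state is a dict: "t": time; "qpos": joint angles; "qvel": joint speeds; "joint_efforts": joint torques, N m; "tool_pos": TCP position; "orientation": TCP orientation; "force": force on the tool from outside, world axes, zero at the start; "ft_torque": the same for the moment, N m; "opening": finger opening in mm; "gripper_force": force on a finger pad.
Only numpy, scipy, OpenCV 4.12 (cv2) and the standard library are available. Lean on these libraries where they do the work, as an engineer would, in place of code of your own. Each camera call takes 0.05 s, during which the arm holds its last target. There are 200 camera calls.

## Working session

There is one attempt and no reset: what is moved stays moved. The work goes in short steps, Python scripts to look and compute and a shell command to move; the robot and the scene stay as the last step left them, time stands still between calls to the robot, and variables do not carry over. Pictures are saved under pics/ and viewed, at most 11 in all, crops included, and the job is handed in when it is done.

```bash
mkdir -p pics; ls; python3 - <<'E'
from plant import arm, eyes
import cv2,numpy as np
s=arm.read_state();print(s)
for n in ["top","scene"]:
    c=eyes.calibration(n);print(n,c)
    im=eyes.snapshot(n);cv2.imwrite(f"pics/{n}0.png",im[:,:,::-1])
    cv2.imwrite(f"pics/{n}0b.png",cv2.resize(im[:,:,::-1],(800,500),interpolation=cv2.INTER_CUBIC))
E
```

```text
pics
{'t': 0.0, 'qpos': array([ 1.45208355e+00,  3.59371152e-01,  1.10563948e-02, -3.50537076e-04,
       -1.22412737e+00, -2.88133261e-01]), 'qvel': array([ 0.00058688,  0.00080323, -0.00115356,  0.00081441,  0.00121568,
        0.00060442]), 'joint_efforts': array([-2.68220929e-04, -5.83324277e+01,  2.93406612e+01,  6.93645984e+00,
       -5.92839002e-03,  2.41694033e-05]), 'tool_pos': array([266.91890918, 619.44461961, 230.37273205]), 'orientation': array([ 3.13992105e+00, -1.51777561e-04, -4.06965283e-01]), 'force': array([-0.32336525, -0.50447147,  0.16245611]), 'ft_torque': array([-0.01124143,  0.00434755,  0.00055855]), 'gripper_force': 0.0, 'opening': 85.39553631288557}
top {'fx': 422.7913256142896, 'fy': 422.7913256142896, 'cx': 319.5995190561847, 'cy': 197.0228854944636, 'R': array([[ 0.0040055 , -0.99991162,  0.01267701],
       [-0.99377435, -0.00539175, -0.11128102],
       [ 0.11133954, -0.01215235, -0.99370812]]), 't': array([ -73.69482515,  516.60868068, 1510.36580947])}
scene {'fx': 466.02801548840154, 'fy': 466.02801548840154, 'cx': 317.40161653877044, 'cy': 201.99845307289277, 'R': array([[ 0.47527954,  0.87971804,  0.01433667],
       [ 0.76423575, -0.40470514, -0.50215284],
       [-0.43595078,  0.24961956, -0.86466004]]), 't': array([-193.70280439, -363.11196231, 1899.10221527])}
```

View pics/top0b.png

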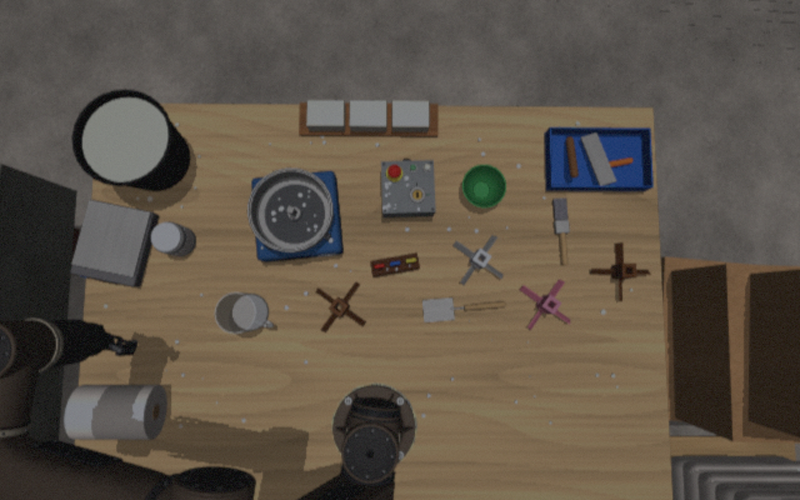

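View pics/scene0b.png

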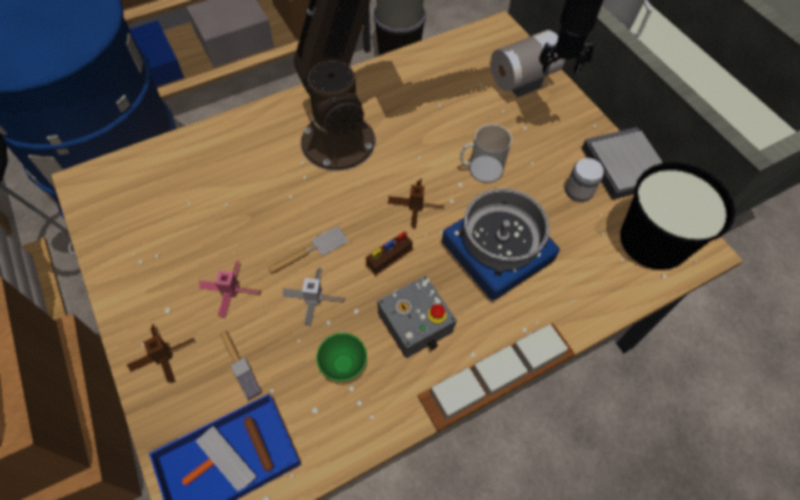

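The top view shows the paddle hub at (482,258), the drive shaft at (293,213), the key switch at (417,194) and the blue key at (395,265). These are pixels in the 800-wide picture. The scene view agrees: the grey paddle stands between the pink one and the station.

```bash
cat > h.py <<'E'
from plant import arm, eyes
import cv2,numpy as np,sys
from scipy.spatial.transform import Rotation as Ro
def back(c,u,v,z):
    d=c["R"].T@np.array([(u-c["cx"])/c["fx"],(v-c["cy"])/c["fy"],1]); o=-c["R"].T@c["t"]
    return o+d*(z-o[2])/d[2]
def proj(c,P):
    p=c["R"]@np.asarray(P,float)+c["t"]; return np.array([c["fx"]*p[0]/p[2]+c["cx"],c["fy"]*p[1]/p[2]+c["cy"]])
def st():
    s=arm.read_state(); print("t %.2f"%s["t"],"tcp",s["tool_pos"].round(1),"rpy",s["orientation"].round(3),"F",s["force"].round(1),"op %.1f gf %.1f"%(s["opening"],s["gripper_force"]),"q6 %.2f"%s["qpos"][5]); return s
def go(x,y,z,yaw):
    s=st(); R=Ro.from_euler("xyz",s["orientation"]); T=Ro.from_euler("xyz",[np.pi,0,yaw])
    d=R.inv().apply(np.array([x,y,z])-s["tool_pos"])/500; w=(R.inv()*T).as_rotvec()/np.pi
    print("t:",d.round(4),"w:",w.round(4),"rows>=",np.ceil(max(np.linalg.norm(d)*500/41.7,np.linalg.norm(w)*180/7.16)))
def snap(n,name,crop=None,k=1):
    c=eyes.calibration(n); im=eyes.snapshot(n)[:,:,::-1].copy(); cv2.imwrite(f"pics/{name}_raw.png",im); np.save(f"pics/{name}.npy",c,allow_pickle=True)
    if crop: im=im[crop[1]:crop[3],crop[0]:crop[2]]
    cv2.imwrite(f"pics/{name}.png",cv2.resize(im,None,fx=k,fy=k,interpolation=cv2.INTER_CUBIC)); return c
def load(name): return np.load(f"pics/{name}.npy",allow_pickle=True).item()
E
python3 - <<'E'
from h import *
c=eyes.calibration("top")
for n,u,v,z in [("paddle",482,258,75),("shaft",293,213,165),("switch",417,194,91),("blue",395,264,80),("red",379,267,80),("yel",411,261,80),("stA",381,163,90),("stB",433,160,90),("stC",435,213,90),("stD",384,216,90)]:
    print(n,back(c,u*.8,v*.8,z).round(1))
im=cv2.imread("pics/top0_raw.png") if 0 else cv2.imread("pics/top0.png")
a=cv2.resize(im[190:240,340:430],None,fx=8,fy=8,interpolation=cv2.INTER_CUBIC)
cv2.imwrite("pics/pad.png",a)
p=back(c,482*.8,258*.8,75)
c=eyes.calibration("wrist");s=st();print(-c["R"].T@c["t"]-s["tool_pos"],c["R"].round(2),c["fx"])
go(p[0]-60,p[1],260,-0.4)
E
```

```text
paddle [ 479.8 -303.9   75. ]
shaft [589.5 214.8 165. ]
switch [ 659.1 -119.4   91. ]
blue [461.2 -58.2  80. ]
red [452.5 -13.4  80. ]
yel [ 469.8 -103.1   80. ]
stA [748.4 -16.9  90. ]
stB [ 758.3 -165.1   90. ]
stC [ 605.1 -170.3   90. ]
stD [595.7 -26.5  90. ]
t 0.10 tcp [266.9 619.5 230.4] rpy [ 3.14  -0.    -0.407] F [-0.2 -0.4  0.8] op 85.5 gf 0.0 q6 -0.29
[ 66.75459405 -29.02079102 143.86022027] [[-0.4  -0.92  0.  ]
 [-0.88  0.38  0.29]
 [-0.27  0.11 -0.96]] 277.32199915977793
t 0.10 tcp [266.9 619.5 230.4] rpy [ 3.14  -0.    -0.407] F [-0.2 -0.4  0.8] op 85.5 gf 0.0 q6 -0.29
t: [ 1.0117  1.5751 -0.0566] w: [ 0.0005 -0.     -0.0022] rows>= 23.0
```

```bash
python3 - <<'E'
from h import *
go(540,225,330,-0.4)
E
```

```text
t 0.10 tcp [266.9 619.5 230.4] rpy [ 3.14  -0.    -0.407] F [-0.2 -0.4  0.8] op 85.5 gf 0.0 q6 -0.29
t: [ 0.8138  0.5087 -0.1983] w: [ 0.0005 -0.     -0.0022] rows>= 12.0
```

```bash
R='{"tx":0.814,"ty":0.509,"tz":-0.198,"wx":0,"wy":0,"wz":0,"grip":1}'; python3 -m pendant '[{"tx":0.814,"ty":0.509,"tz":-0.198,"wx":0,"wy":0,"wz":0,"grip":1},{"tx":0.814,"ty":0.509,"tz":-0.198,"wx":0,"wy":0,"wz":0,"grip":1},{"tx":0.814,"ty":0.509,"tz":-0.198,"wx":0,"wy":0,"wz":0,"grip":1},{"tx":0.814,"ty":0.509,"tz":-0.198,"wx":0,"wy":0,"wz":0,"grip":1},{"tx":0.814,"ty":0.509,"tz":-0.198,"wx":0,"wy":0,"wz":0,"grip":1},{"tx":0.814,"ty":0.509,"tz":-0.198,"wx":0,"wy":0,"wz":0,"grip":1},{"tx":0.814,"ty":0.509,"tz":-0.198,"wx":0,"wy":0,"wz":0,"grip":1},{"tx":0.814,"ty":0.509,"tz":-0.198,"wx":0,"wy":0,"wz":0,"grip":1}]'
python3 - <<'E'
from h import *
go(520,225,330,-0.4)
E
```

```text
t: 0.77
tool_pos: [453.3, 349.5, 298.9]
orientation: [3.141, 0.0, -0.407]
force: [1.4, 0.9, 0.3]
opening: 85.4
gripper_force: 0.0
t 0.77 tcp [453.3 349.5 298.9] rpy [ 3.141  0.    -0.407] F [1.4 0.9 0.3] op 85.4 gf 0.0 q6 0.17
t: [ 0.2209  0.176  -0.0622] w: [ 0.0001  0.0001 -0.0021] rows>= 4.0
```

```bash
python3 -m pendant '[{"tx":0.221,"ty":0.176,"tz":-0.06},{"tx":0.221,"ty":0.176,"tz":-0.06},{"tx":0.221,"ty":0.176,"tz":-0.06},{"tx":0.221,"ty":0.176,"tz":-0.06},{"tx":0.221,"ty":0.176,"tz":-0.06},{"tx":0.221,"ty":0.176,"tz":-0.06},{"tx":0.221,"ty":0.176,"tz":-0.06},{"tx":0.221,"ty":0.176,"tz":-0.06}]' || true
python3 - <<'E'
from h import *
s=st();c=snap("wrist","w1",(120,0,520,400),2)
print(proj(c,s["tool_pos"]),proj(c,[589,215,169]))
im=cv2.imread("pics/w1_raw.png");u,v=proj(c,[589,215,140]).astype(int)
cv2.imwrite("pics/w1c.png",cv2.resize(im[v-75:v+75,u-100:u+100],None,fx=4,fy=4,interpolation=cv2.INTER_CUBIC)); print(u,v)
E
```

```text
t 0.77 tcp [453.3 349.5 298.9] rpy [ 3.141  0.    -0.407] F [1.4 0.9 0.3] op 85.4 gf 0.0 q6 0.17
[314.58155996 248.8456557 ] [398.4802242  -15.15232547]invalid input at $[0]: expected keys tx, ty, tz, wx, wy, wz, grip
Traceback (most recent call last):
cv2.error: OpenCV(4.12.0) /io/opencv/modules/imgproc/src/resize.cpp:4208: error: (-215:Assertion failed) !ssize.empty() in function 'resize'
```

```bash
python3 -m pendant '[{"tx":0.221,"ty":0.176,"tz":-0.06,"wx":0,"wy":0,"wz":0,"grip":1},{"tx":0.221,"ty":0.176,"tz":-0.06,"wx":0,"wy":0,"wz":0,"grip":1},{"tx":0.221,"ty":0.176,"tz":-0.06,"wx":0,"wy":0,"wz":0,"grip":1},{"tx":0.221,"ty":0.176,"tz":-0.06,"wx":0,"wy":0,"wz":0,"grip":1},{"tx":0.221,"ty":0.176,"tz":-0.06,"wx":0,"wy":0,"wz":0,"grip":1},{"tx":0.221,"ty":0.176,"tz":-0.06,"wx":0,"wy":0,"wz":0,"grip":1},{"tx":0.221,"ty":0.176,"tz":-0.06,"wx":0,"wy":0,"wz":0,"grip":1},{"tx":0.221,"ty":0.176,"tz":-0.06,"wx":0,"wy":0,"wz":0,"grip":1}]' >/dev/null
python3 - <<'E'
from h import *
s=st();c=snap("wrist","w1",(120,0,520,400),2)
print(proj(c,s["tool_pos"]),proj(c,[589,215,169]))
im=cv2.imread("pics/w1_raw.png");u,v=proj(c,[589,215,140]).astype(int)
v=max(v,75);print(u,v)
cv2.imwrite("pics/w1c.png",cv2.resize(im[v-75:v+75,u-100:u+100],None,fx=4,fy=4,interpolation=cv2.INTER_CUBIC))
go(560,-20,300,-0.4)
E
```

```text
t 1.48 tcp [519.  227.6 328.1] rpy [ 3.141e+00  1.000e-03 -4.060e-01] F [-0.1  0.6  0.2] op 85.5 gf 0.0 q6 0.41
[314.58499551 248.86833204] [299.51606659 119.37698623]
300 119
t 1.53 tcp [518.9 227.7 328.1] rpy [ 3.141  0.    -0.406] F [ 0.7  0.1 -0.3] op 85.7 gf 0.0 q6 0.41
t: [0.2709 0.4228 0.0564] w: [ 0.0002  0.0002 -0.0018] rows>= 7.0
```

View pics/w1c.png

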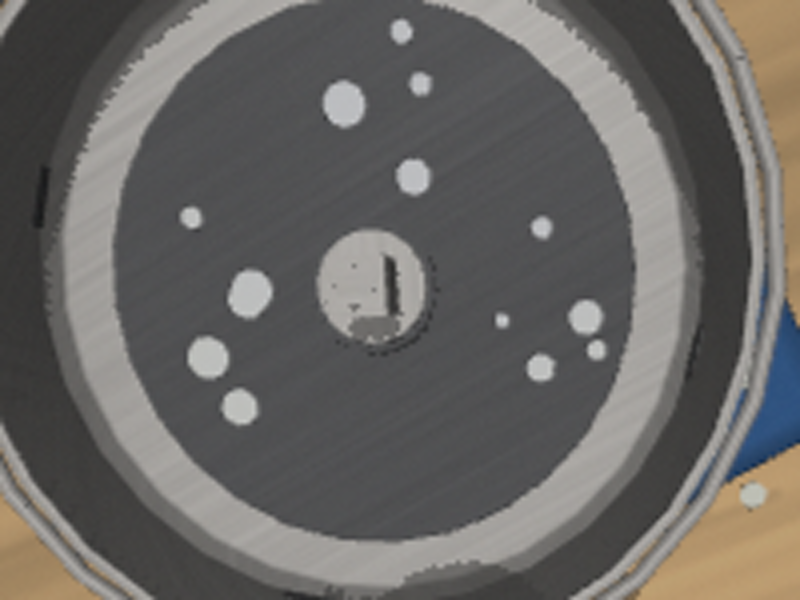

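The disc of the drive-shaft shoulder is at crop (371,286), with the shaft square faint inside it. I'll go lower for its angle.

```bash
python3 -m pendant '[{"tx":0,"ty":0,"tz":0.08,"wx":0,"wy":0,"wz":0,"grip":1},{"tx":0,"ty":0,"tz":0.16,"wx":0,"wy":0,"wz":0,"grip":1},{"tx":0,"ty":0,"tz":0.24,"wx":0,"wy":0,"wz":0,"grip":1},{"tx":0,"ty":0,"tz":0.24,"wx":0,"wy":0,"wz":0,"grip":1},{"tx":0,"ty":0,"tz":0.24,"wx":0,"wy":0,"wz":0,"grip":1},{"tx":0,"ty":0,"tz":0.24,"wx":0,"wy":0,"wz":0,"grip":1},{"tx":0,"ty":0,"tz":0.24,"wx":0,"wy":0,"wz":0,"grip":1},{"tx":0,"ty":0,"tz":0.24,"wx":0,"wy":0,"wz":0,"grip":1}]' >/dev/null
python3 - <<'E'
from h import *
s=st();c0=load("w1");p=back(c0,292.75,115.5,107);print("shoulder",p)
c=snap("wrist","w2")
im=cv2.imread("pics/w2_raw.png");u,v=proj(c,[p[0],p[1],140]).astype(int)
print(u-25,v-25)
a=cv2.resize(im[v-25:v+25,u-25:u+25],None,fx=11,fy=11,interpolation=cv2.INTER_CUBIC)
cv2.imwrite("pics/w2c.png",cv2.convertScaleAbs(a,alpha=1.2))
go(560,-20,300,-0.4)
E
```

```text
t 2.20 tcp [520.6 227.9 211.2] rpy [-3.138e+00 -2.000e-03 -4.060e-01] F [-1.  -0.9 -0.2] op 85.5 gf 0.0 q6 0.41
shoulder [597.29057724 224.29907031 107.        ]
253 92
t 2.25 tcp [520.3 227.6 210.8] rpy [-3.138e+00 -2.000e-03 -4.060e-01] F [-0.8  0.1  0.8] op 85.6 gf 0.0 q6 0.41
t: [ 0.269   0.423  -0.1792] w: [-0.001  -0.0005 -0.0021] rows>= 7.0
```

View pics/w2c.png

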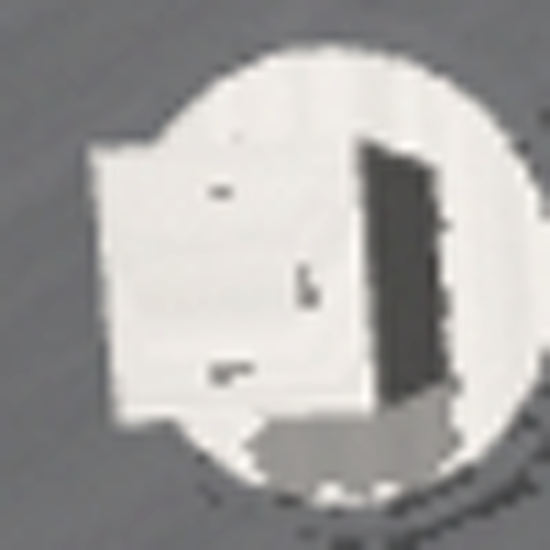

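The 16 mm square shaft section (z=161) has crop corners (92,148), (358,138), (375,412) and (118,422). The shoulder disc is centred near (345,275).

```bash
python3 - <<'E'
from h import *
c=load("w2")
Q=np.array([back(c,253+x/11-.45,92+y/11-.45,161) for x,y in [(92,148),(358,138),(375,412),(118,422)]])
print(Q.round(1),"centre",Q.mean(0).round(1))
for i in range(4):
    d=Q[(i+1)%4]-Q[i];print(np.linalg.norm(d).round(1),np.rad2deg(np.arctan2(d[1],d[0])).round(1))
print(back(c,253+335/11-.45,92+275/11-.45,107))
E
python3 -m pendant '[{"tx":0,"ty":0,"tz":-0.08,"wx":0,"wy":0,"wz":0,"grip":1},{"tx":0.08,"ty":0.07,"tz":-0.1,"wx":0,"wy":0,"wz":0,"grip":1},{"tx":0.12,"ty":0.14,"tz":-0.1,"wx":0,"wy":0,"wz":0,"grip":1},{"tx":0.16,"ty":0.21,"tz":-0.1,"wx":0,"wy":0,"wz":0,"grip":1},{"tx":0.20,"ty":0.29,"tz":-0.1,"wx":0,"wy":0,"wz":0,"grip":1},{"tx":0.20,"ty":0.36,"tz":-0.1,"wx":0,"wy":0,"wz":0,"grip":1},{"tx":0.20,"ty":0.42,"tz":-0.1,"wx":0,"wy":0,"wz":0,"grip":1},{"tx":0.20,"ty":0.42,"tz":-0.1,"wx":0,"wy":0,"wz":0,"grip":1}]'
python3 - <<'E'
from h import *
s=st()
c=eyes.calibration("wrist"); print(proj(c,[659,-119,91]),proj(c,[461,-58,82]),proj(c,[480,-304,75]))
go(420,-290,200,-0.4)
E
```

```text
[[608.1 229.3 161. ]
 [602.3 214.3 161. ]
 [587.4 220.1 161. ]
 [593.1 235.  161. ]] centre [597.7 224.7 161. ]
16.1 -111.2
16.0 158.7
15.9 68.9
16.1 -20.7
[598.17253424 224.69118994 107.        ]
t: 2.92
tool_pos: [526.4, -9.9, 260.2]
orientation: [-3.141, -0.001, -0.41]
force: [-0.5, 0.3, 1.3]
opening: 85.3
gripper_force: 0.0
t 2.92 tcp [526.4  -9.9 260.2] rpy [-3.141e+00 -1.000e-03 -4.100e-01] F [-0.5  0.3  1.3] op 85.3 gf 0.0 q6 0.81
[362.93757484  18.33290227] [372.20264066 212.59545599] [569.18051611 114.43743083]
t 2.92 tcp [526.4  -9.9 260.2] rpy [-3.141e+00 -1.000e-03 -4.100e-01] F [-0.5  0.3  1.3] op 85.3 gf 0.0 q6 0.81
t: [0.0284 0.5987 0.1199] w: [-0.0003 -0.0004 -0.0033] rows>= 8.0
```

```bash
python3 -m pendant '[{"tx":0.00,"ty":0.08,"tz":0.0,"wx":0,"wy":0,"wz":0,"grip":1},{"tx":0.00,"ty":0.16,"tz":0.0,"wx":0,"wy":0,"wz":0,"grip":1},{"tx":0.0,"ty":0.24,"tz":0.0,"wx":0,"wy":0,"wz":0,"grip":1},{"tx":0.01,"ty":0.32,"tz":0.0,"wx":0,"wy":0,"wz":0,"grip":1},{"tx":0.02,"ty":0.40,"tz":0.03,"wx":0,"wy":0,"wz":0,"grip":1},{"tx":0.028,"ty":0.48,"tz":0.06,"wx":0,"wy":0,"wz":0,"grip":1},{"tx":0.028,"ty":0.55,"tz":0.1,"wx":0,"wy":0,"wz":0,"grip":1},{"tx":0.028,"ty":0.6,"tz":0.14,"wx":0,"wy":0,"wz":0,"grip":1}]'
python3 -m pendant '[{"tx":0.0,"ty":0.0,"tz":0.05,"wx":0,"wy":0,"wz":0,"grip":1},{"tx":0.0,"ty":0.0,"tz":0.05,"wx":0,"wy":0,"wz":0,"grip":1},{"tx":0.0,"ty":0.0,"tz":0.05,"wx":0,"wy":0,"wz":0,"grip":1},{"tx":0.0,"ty":0.0,"tz":0.05,"wx":0,"wy":0,"wz":0,"grip":1},{"tx":0.0,"ty":0.0,"tz":0.05,"wx":0,"wy":0,"wz":0,"grip":1},{"tx":0.0,"ty":0.0,"tz":0.05,"wx":0,"wy":0,"wz":0,"grip":1},{"tx":0.0,"ty":0.0,"tz":0.05,"wx":0,"wy":0,"wz":0,"grip":1},{"tx":0.0,"ty":0.0,"tz":0.05,"wx":0,"wy":0,"wz":0,"grip":1}]' >/dev/null
python3 - <<'E'
from h import *
s=st()
c=snap("wrist","w3"); u,v=proj(c,[480,-304,75]).astype(int);print(u,v)
im=cv2.imread("pics/w3_raw.png");u=np.clip(u,60,580);v=max(v,55)
cv2.imwrite("pics/w3c.png",cv2.resize(im[v-55:v+55,u-60:u+60],None,fx=5,fy=5,interpolation=cv2.INTER_CUBIC));print(u-60,v-55)
E
```

```text
t: 3.58
tool_pos: [422.0, -289.1, 189.6]
orientation: [-3.141, -0.003, -0.408]
force: [-0.1, 0.6, -1.5]
opening: 85.1
gripper_force: 0.0
t 4.25 tcp [ 423.  -286.3  164.4] rpy [-3.141e+00 -1.000e-03 -4.060e-01] F [-0.3 -0.  -1. ] op 85.2 gf 0.0 q6 1.37
307 133
247 78
```

View pics/w3c.png

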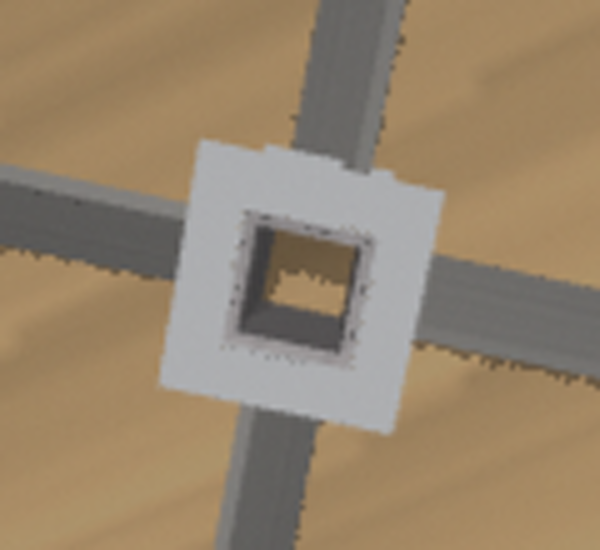

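Hub top corners in the crop (offset 247,78, ×5) are (200,141), (443,190), (390,434) and (160,386).

```bash
python3 - <<'E'
from h import *
c=load("w3")
Q=np.array([back(c,247+x/5-.4,78+y/5-.4,75) for x,y in [(200,141),(443,190),(390,434),(160,386)]])
m=Q.mean(0);print(m.round(1))
a=[]
for i in range(4):
    d=Q[(i+1)%4]-Q[i];a.append(np.rad2deg(np.arctan2(d[1],d[0])));print(np.linalg.norm(d).round(1),a[-1].round(1))
a=np.array(a); a=np.angle(np.exp(4j*np.deg2rad(a)).mean())/4; print("ang",a)
go(m[0],m[1],110,a); go(m[0],m[1],110,a-np.pi/2)
E
```

```text
[ 478.5 -302.4   75. ]
39.6 -124.1
40.4 145.1
39.5 54.9
39.7 -34.7
ang -0.60527605867618
t 4.30 tcp [ 422.8 -286.4  164.2] rpy [-3.141e+00 -1.000e-03 -4.060e-01] F [ 0.5  0.7 -0.7] op 85.4 gf 0.0 q6 1.37
t: [ 0.1149 -0.0145  0.1085] w: [-0.0001 -0.0003  0.0634] rows>= 2.0
t 4.30 tcp [ 422.8 -286.4  164.2] rpy [-3.141e+00 -1.000e-03 -4.060e-01] F [ 0.5  0.7 -0.7] op 85.4 gf 0.0 q6 1.37
t: [ 0.1149 -0.0145  0.1085] w: [-3.000e-04 -2.000e-04  5.634e-01] rows>= 15.0
```

```bash
python3 -m pendant '[{"tx":0.06,"ty":-0.007,"tz":0.05,"wx":0,"wy":0,"wz":0.03,"grip":1},{"tx":0.115,"ty":-0.0145,"tz":0.08,"wx":0,"wy":0,"wz":0.063,"grip":1},{"tx":0.115,"ty":-0.0145,"tz":0.1,"wx":0,"wy":0,"wz":0.063,"grip":1},{"tx":0.115,"ty":-0.0145,"tz":0.1,"wx":0,"wy":0,"wz":0.063,"grip":1},{"tx":0.115,"ty":-0.0145,"tz":0.14,"wx":0,"wy":0,"wz":0.063,"grip":1},{"tx":0.115,"ty":-0.0145,"tz":0.19,"wx":0,"wy":0,"wz":0.063,"grip":1},{"tx":0.115,"ty":-0.0145,"tz":0.22,"wx":0,"wy":0,"wz":0.063,"grip":1},{"tx":0.115,"ty":-0.0145,"tz":0.22,"wx":0,"wy":0,"wz":0.063,"grip":1}]'
python3 - <<'E'
from h import *
go(478.5,-302.4,40,-0.605)
E
```

```text
t: 4.97
tool_pos: [475.7, -301.9, 51.4]
orientation: [3.14, 0.005, -0.604]
force: [-0.9, 0.1, -0.3]
opening: 85.3
gripper_force: 0.0
t 4.97 tcp [ 475.7 -301.9   51.4] rpy [ 3.14   0.005 -0.604] F [-0.9  0.1 -0.3] op 85.3 gf 0.0 q6 1.19
t: [ 0.0054 -0.0024  0.0227] w: [0.0004 0.0015 0.0002] rows>= 1.0
```

```bash
python3 -m pendant '[{"tx":0.003,"ty":-0.001,"tz":0.015,"wx":0,"wy":0,"wz":0,"grip":1},{"tx":0.003,"ty":-0.001,"tz":0.015,"wx":0,"wy":0,"wz":0,"grip":1},{"tx":0.003,"ty":-0.001,"tz":0.015,"wx":0,"wy":0,"wz":0,"grip":0.7},{"tx":0.003,"ty":-0.001,"tz":0.015,"wx":0,"wy":0,"wz":0,"grip":0.5},{"tx":0.003,"ty":-0.001,"tz":0.015,"wx":0,"wy":0,"wz":0,"grip":0.3},{"tx":0.003,"ty":-0.001,"tz":0.015,"wx":0,"wy":0,"wz":0,"grip":0.2},{"tx":0.003,"ty":-0.001,"tz":0.015,"wx":0,"wy":0,"wz":0,"grip":0.2},{"tx":0.003,"ty":-0.001,"tz":0.015,"wx":0,"wy":0,"wz":0,"grip":0.2}]' 70
python3 - <<'E'
from h import *
st()
E
```

```text
t: 5.63
tool_pos: [480.3, -303.3, 47.1]
orientation: [-3.141, -0.002, -0.604]
force: [-0.1, 1.5, 6.3]
opening: 39.0
gripper_force: 71.1
t 5.63 tcp [ 480.3 -303.3   47.1] rpy [-3.141e+00 -2.000e-03 -6.040e-01] F [-0.1  1.5  6.3] op 39.0 gf 71.1 q6 1.18
```

```bash
python3 -m pendant '[{"tx":0,"ty":0,"tz":-0.05,"wx":0,"wy":0,"wz":0,"grip":0.2},{"tx":0,"ty":0,"tz":-0.12,"wx":0,"wy":0,"wz":0,"grip":0.2},{"tx":0,"ty":0,"tz":-0.2,"wx":0,"wy":0,"wz":0,"grip":0.2},{"tx":0,"ty":0,"tz":-0.28,"wx":0,"wy":0,"wz":0,"grip":0.2},{"tx":0,"ty":0,"tz":-0.36,"wx":0,"wy":0,"wz":0,"grip":0.2},{"tx":0,"ty":0,"tz":-0.42,"wx":0,"wy":0,"wz":0,"grip":0.2},{"tx":0,"ty":0,"tz":-0.42,"wx":0,"wy":0,"wz":0,"grip":0.2},{"tx":0,"ty":0,"tz":-0.42,"wx":0,"wy":0,"wz":0,"grip":0.2}]'
python3 - <<'E'
from h import *
s=st()
c=snap("wrist","w4"); u,v=proj(c,s["tool_pos"]).astype(int);print(u,v)
im=cv2.imread("pics/w4_raw.png")
cv2.imwrite("pics/w4c.png",cv2.resize(im[150:350,220:420],None,fx=3,fy=3,interpolation=cv2.INTER_CUBIC))
go(620,-60,257,-0.368);go(599.5,224,257,-0.368)
E
```

```text
t: 6.3
tool_pos: [479.9, -303.0, 257.4]
orientation: [-3.14, -0.002, -0.605]
force: [-0.7, 0.5, -5.4]
opening: 39.2
gripper_force: 72.6
t 6.30 tcp [ 479.9 -303.   257.4] rpy [-3.14e+00 -2.00e-03 -6.05e-01] F [-0.7  0.5 -5.4] op 39.2 gf 72.6 q6 1.18
314 249
t 6.35 tcp [ 478.9 -302.5  255.3] rpy [-3.141e+00  1.000e-03 -6.050e-01] F [ 0.4  0.6 -7.1] op 39.1 gf 72.6 q6 1.18
t: [-0.0438 -0.5595 -0.0028] w: [-0.0003  0.0004 -0.0755] rows>= 7.0
t 6.35 tcp [ 478.9 -302.5  255.3] rpy [-3.141e+00  1.000e-03 -6.050e-01] F [ 0.4  0.6 -7.1] op 39.1 gf 72.6 q6 1.18
t: [-0.4007 -1.0033 -0.002 ] w: [-0.0003  0.0004 -0.0755] rows>= 13.0
```

View pics/w4c.png

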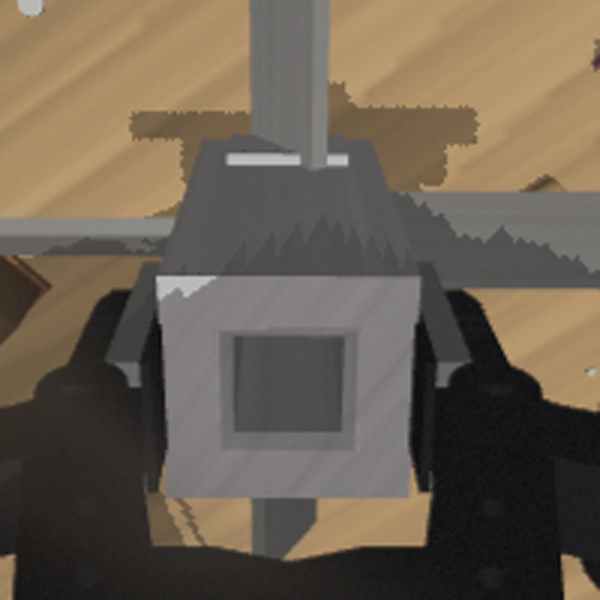

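Hub gripped squarely; its top corners in the crop (offset 220,150, ×3) are (156,276), (420,276), (410,497) and (162,497).

```bash
python3 - <<'E'
from h import *
c=load("w4")
# tool pose at snapshot ~ between readings
T=np.array([479.4,-302.8,256.4]);R=Ro.from_euler("xyz",[np.pi,0,-.605])
cc=-c["R"].T@c["t"];print("cam rel",R.inv().apply(cc-T))
for h in [24,28,32]:
    Q=np.array([back(c,220+x/3-.33,150+y/3-.33,T[2]+h) for x,y in [(156,276),(420,276),(410,497),(162,497)]])
    print(h,R.inv().apply(Q.mean(0)-T).round(1),[np.linalg.norm(Q[i]-Q[i-1]).round(1) for i in range(4)])
E
python3 -m pendant '[{"tx":0,"ty":-0.08,"tz":0,"wx":0,"wy":0,"wz":-0.02,"grip":0.2},{"tx":0,"ty":-0.16,"tz":0,"wx":0,"wy":0,"wz":-0.04,"grip":0.2},{"tx":-0.02,"ty":-0.24,"tz":0,"wx":0,"wy":0,"wz":-0.0755,"grip":0.2},{"tx":-0.03,"ty":-0.32,"tz":0,"wx":0,"wy":0,"wz":-0.0755,"grip":0.2},{"tx":-0.06,"ty":-0.4,"tz":0,"wx":0,"wy":0,"wz":-0.0755,"grip":0.2},{"tx":-0.09,"ty":-0.48,"tz":0,"wx":0,"wy":0,"wz":-0.0755,"grip":0.2},{"tx":-0.13,"ty":-0.56,"tz":0,"wx":0,"wy":0,"wz":-0.0755,"grip":0.2},{"tx":-0.17,"ty":-0.64,"tz":0,"wx":0,"wy":0,"wz":-0.0755,"grip":0.2}]'
python3 - <<'E'
from h import *
go(599.5,224,257,-0.368)
c=snap("wrist","w5",(0,0,640,400),1.25)
E
```

```text
cam rel [  73.05941909    0.69874331 -144.98442794]
24 [ -5.    0.5 -24. ] [np.float64(41.9), np.float64(42.0), np.float64(41.9), np.float64(43.0)]
28 [ -2.4   0.5 -28. ] [np.float64(40.5), np.float64(40.6), np.float64(40.5), np.float64(41.6)]
32 [  0.2   0.5 -32. ] [np.float64(39.1), np.float64(39.2), np.float64(39.1), np.float64(40.2)]
t: 7.02
tool_pos: [589.1, 2.2, 253.0]
orientation: [3.139, 0.004, -0.368]
force: [1.3, -0.7, -4.3]
opening: 39.1
gripper_force: 73.0
t 7.02 tcp [589.1   2.2 253. ] rpy [ 3.139  0.004 -0.368] F [ 1.3 -0.7 -4.3] op 39.1 gf 73.0 q6 0.87
t: [-0.1402 -0.4214 -0.0085] w: [0.0008 0.0014 0.    ] rows>= 6.0
```

```bash
python3 -m pendant '[{"tx":-0.02,"ty":-0.08,"tz":0,"wx":0,"wy":0,"wz":0,"grip":0.2},{"tx":-0.045,"ty":-0.16,"tz":0,"wx":0,"wy":0,"wz":0,"grip":0.2},{"tx":-0.075,"ty":-0.24,"tz":0,"wx":0,"wy":0,"wz":0,"grip":0.2},{"tx":-0.105,"ty":-0.32,"tz":0,"wx":0,"wy":0,"wz":0,"grip":0.2},{"tx":-0.13,"ty":-0.39,"tz":0,"wx":0,"wy":0,"wz":0,"grip":0.2},{"tx":-0.14,"ty":-0.422,"tz":0,"wx":0,"wy":0,"wz":0,"grip":0.2},{"tx":-0.14,"ty":-0.422,"tz":0,"wx":0,"wy":0,"wz":0,"grip":0.2},{"tx":-0.14,"ty":-0.422,"tz":0,"wx":0,"wy":0,"wz":0,"grip":0.2}]'
python3 -m pendant '[{"tx":0,"ty":0,"tz":0.02,"wx":0,"wy":0,"wz":0,"grip":0.2},{"tx":0,"ty":0,"tz":0.04,"wx":0,"wy":0,"wz":0,"grip":0.2},{"tx":0,"ty":0,"tz":0.04,"wx":0,"wy":0,"wz":0,"grip":0.2},{"tx":0,"ty":0,"tz":0.04,"wx":0,"wy":0,"wz":0,"grip":0.2},{"tx":0,"ty":0,"tz":0.04,"wx":0,"wy":0,"wz":0,"grip":0.2},{"tx":0,"ty":0,"tz":0.04,"wx":0,"wy":0,"wz":0,"grip":0.2},{"tx":0,"ty":0,"tz":0.04,"wx":0,"wy":0,"wz":0,"grip":0.2},{"tx":0,"ty":0,"tz":0.04,"wx":0,"wy":0,"wz":0,"grip":0.2}]'
python3 - <<'E'
from h import *
go(599.7,224.4,205,-0.368)
E
```

```text
t: 7.73
tool_pos: [599.6, 223.0, 253.0]
orientation: [3.137, 0.003, -0.366]
force: [-1.0, -1.3, -5.3]
opening: 38.9
gripper_force: 74.0
t: 8.4
tool_pos: [601.1, 222.3, 236.6]
orientation: [-3.141, -0.0, -0.368]
force: [-0.1, 0.1, -3.6]
opening: 39.3
gripper_force: 74.0
t 8.40 tcp [601.1 222.3 236.6] rpy [-3.141 -0.    -0.368] F [-0.1  0.1 -3.6] op 39.3 gf 74.0 q6 0.54
t: [-0.0041 -0.0029  0.0632] w: [-0.0002 -0.0001  0.0001] rows>= 1.0
```

```bash
python3 -m pendant '[{"tx":-0.004,"ty":-0.003,"tz":0,"wx":0,"wy":0,"wz":0,"grip":0.2},{"tx":-0.004,"ty":-0.003,"tz":0.01,"wx":0,"wy":0,"wz":0,"grip":0.2},{"tx":-0.004,"ty":-0.003,"tz":0.02,"wx":0,"wy":0,"wz":0,"grip":0.2},{"tx":-0.004,"ty":-0.003,"tz":0.03,"wx":0,"wy":0,"wz":0,"grip":0.2},{"tx":-0.004,"ty":-0.003,"tz":0.04,"wx":0,"wy":0,"wz":0,"grip":0.2},{"tx":-0.004,"ty":-0.003,"tz":0.05,"wx":0,"wy":0,"wz":0,"grip":0.2},{"tx":-0.004,"ty":-0.003,"tz":0.06,"wx":0,"wy":0,"wz":0,"grip":0.2},{"tx":-0.004,"ty":-0.003,"tz":0.06,"wx":0,"wy":0,"wz":0,"grip":0.2}]'
python3 - <<'E'
from h import *
go(599.7,224.4,195,-0.368)
E
```

```text
t: 9.07
tool_pos: [599.0, 224.2, 204.5]
orientation: [3.14, 0.001, -0.368]
force: [-0.2, 0.3, -5.4]
opening: 38.6
gripper_force: 74.1
t 9.07 tcp [599.  224.2 204.5] rpy [ 3.14e+00  1.00e-03 -3.68e-01] F [-0.2  0.3 -5.4] op 38.6 gf 74.1 q6 0.54
t: [ 0.0012 -0.001   0.019 ] w: [0.0005 0.0005 0.0001] rows>= 1.0
```

```bash
python3 -m pendant '[{"tx":0.001,"ty":0,"tz":0.01,"wx":0,"wy":0,"wz":0,"grip":0.2},{"tx":0.001,"ty":0,"tz":0.02,"wx":0,"wy":0,"wz":0,"grip":0.2},{"tx":0.001,"ty":0,"tz":0.03,"wx":0,"wy":0,"wz":0,"grip":0.2},{"tx":0.001,"ty":0,"tz":0.04,"wx":0,"wy":0,"wz":0,"grip":0.2},{"tx":0.001,"ty":0,"tz":0.05,"wx":0,"wy":0,"wz":0,"grip":0.2},{"tx":0.001,"ty":0,"tz":0.06,"wx":0,"wy":0,"wz":0,"grip":0.2},{"tx":0.001,"ty":0,"tz":0.07,"wx":0,"wy":0,"wz":0,"grip":0.2},{"tx":0.001,"ty":0,"tz":0.07,"wx":0,"wy":0,"wz":0,"grip":0.2}]'
```

```text
t: 9.73
tool_pos: [599.5, 224.0, 169.7]
orientation: [3.14, 0.001, -0.368]
force: [-0.4, -0.3, -4.9]
opening: 38.7
gripper_force: 74.2
```

```bash
python3 -m pendant '[{"tx":0,"ty":0,"tz":0.008,"wx":0,"wy":0,"wz":0,"grip":0.2},{"tx":0,"ty":0,"tz":0.016,"wx":0,"wy":0,"wz":0,"grip":0.2},{"tx":0,"ty":0,"tz":0.024,"wx":0,"wy":0,"wz":0,"grip":0.2},{"tx":0,"ty":0,"tz":0.028,"wx":0,"wy":0,"wz":0,"grip":0.2},{"tx":0,"ty":0,"tz":0.032,"wx":0,"wy":0,"wz":0,"grip":0.2},{"tx":0,"ty":0,"tz":0.034,"wx":0,"wy":0,"wz":0,"grip":0.2},{"tx":0,"ty":0,"tz":0.034,"wx":0,"wy":0,"wz":0,"grip":0.2},{"tx":0,"ty":0,"tz":0.034,"wx":0,"wy":0,"wz":0,"grip":0.2}]'
```

```text
t: 10.4
tool_pos: [600.1, 224.3, 154.3]
orientation: [-3.141, -0.0, -0.368]
force: [0.8, 0.8, -4.6]
opening: 38.8
gripper_force: 74.1
```

```bash
python3 -m pendant '[{"tx":0,"ty":0,"tz":0.003,"wx":0,"wy":0,"wz":0,"grip":0.2},{"tx":0,"ty":0,"tz":0.006,"wx":0,"wy":0,"wz":0,"grip":0.2},{"tx":0,"ty":0,"tz":0.01,"wx":0,"wy":0,"wz":0,"grip":0.2},{"tx":0,"ty":0,"tz":0.01,"wx":0,"wy":0,"wz":0,"grip":0.2},{"tx":0,"ty":0,"tz":0.01,"wx":0,"wy":0,"wz":0,"grip":0.2},{"tx":0,"ty":0,"tz":0.01,"wx":0,"wy":0,"wz":0,"grip":0.2},{"tx":0,"ty":0,"tz":0.01,"wx":0,"wy":0,"wz":0,"grip":0.2},{"tx":0,"ty":0,"tz":0.01,"wx":0,"wy":0,"wz":0,"grip":0.2}]'
```

```text
t: 11.07
tool_pos: [600.5, 224.3, 154.0]
orientation: [-3.14, -0.003, -0.366]
force: [-11.5, -1.6, 25.4]
opening: 39.1
gripper_force: 77.8
```

It is seated at the expected height. Releasing and rising.

```bash
python3 -m pendant '[{"tx":0,"ty":0,"tz":-0.006,"wx":0,"wy":0,"wz":0,"grip":0.3},{"tx":0,"ty":0,"tz":-0.008,"wx":0,"wy":0,"wz":0,"grip":0.6},{"tx":0,"ty":0,"tz":-0.008,"wx":0,"wy":0,"wz":0,"grip":0.8},{"tx":0,"ty":0,"tz":-0.008,"wx":0,"wy":0,"wz":0,"grip":0.9},{"tx":0,"ty":0,"tz":-0.008,"wx":0,"wy":0,"wz":0,"grip":0.9},{"tx":0,"ty":0,"tz":-0.03,"wx":0,"wy":0,"wz":0,"grip":0.9},{"tx":0,"ty":0,"tz":-0.08,"wx":0,"wy":0,"wz":0,"grip":0.9},{"tx":0,"ty":0,"tz":-0.15,"wx":0,"wy":0,"wz":0,"grip":0.9}]'
python3 - <<'E'
from h import *
go(540,235,250,-0.3)
E
```

```text
t: 11.73
tool_pos: [598.7, 223.5, 222.4]
orientation: [3.137, 0.004, -0.368]
force: [0.3, 1.3, -0.2]
opening: 76.5
gripper_force: 0.0
t 11.73 tcp [598.7 223.5 222.4] rpy [ 3.137  0.004 -0.368] F [ 0.3  1.3 -0.2] op 76.5 gf 0.0 q6 0.54
t: [-0.1181  0.021  -0.0547] w: [ 0.0015  0.0012 -0.0216] rows>= 2.0
```

```bash
python3 -m pendant '[{"tx":-0.06,"ty":0,"tz":-0.05,"wx":0,"wy":0,"wz":0,"grip":0.9},{"tx":-0.118,"ty":0.02,"tz":-0.08,"wx":0,"wy":0,"wz":0,"grip":0.9},{"tx":-0.118,"ty":0.02,"tz":-0.08,"wx":0,"wy":0,"wz":0,"grip":0.9},{"tx":-0.118,"ty":0.02,"tz":-0.08,"wx":0,"wy":0,"wz":0,"grip":0.9},{"tx":-0.118,"ty":0.02,"tz":-0.08,"wx":0,"wy":0,"wz":0,"grip":0.9},{"tx":-0.118,"ty":0.02,"tz":-0.08,"wx":0,"wy":0,"wz":0,"grip":0.9},{"tx":-0.118,"ty":0.02,"tz":-0.08,"wx":0,"wy":0,"wz":0,"grip":0.9},{"tx":-0.118,"ty":0.02,"tz":-0.08,"wx":0,"wy":0,"wz":0,"grip":0.9}]' >/dev/null
python3 - <<'E'
from h import *
c=snap("wrist","w6"); print(proj(c,[597.8,224.6,182]))
go(447,13,200,-1.38)
E
```

```text
[302.48733892 137.47325571]
t 12.45 tcp [541.7 235.9 263.2] rpy [ 3.14e+00  1.00e-03 -3.68e-01] F [0.1 0.9 0.2] op 77.1 gf 0.0 q6 0.46
t: [-0.0161  0.4838  0.1271] w: [ 0.0006 -0.      0.3221] rows>= 9.0
```

```bash
python3 -m pendant '[{"tx":0,"ty":0.06,"tz":0,"wx":0,"wy":0,"wz":0.038,"grip":0.9},{"tx":0,"ty":0.12,"tz":0.01,"wx":0,"wy":0,"wz":0.076,"grip":0.9},{"tx":0,"ty":0.18,"tz":0.02,"wx":0,"wy":0,"wz":0.114,"grip":0.9},{"tx":0,"ty":0.24,"tz":0.04,"wx":0,"wy":0,"wz":0.152,"grip":0.9},{"tx":-0.005,"ty":0.3,"tz":0.06,"wx":0,"wy":0,"wz":0.19,"grip":0.9},{"tx":-0.01,"ty":0.36,"tz":0.08,"wx":0,"wy":0,"wz":0.228,"grip":0.9},{"tx":-0.016,"ty":0.42,"tz":0.1,"wx":0,"wy":0,"wz":0.266,"grip":0.9},{"tx":-0.016,"ty":0.484,"tz":0.127,"wx":0,"wy":0,"wz":0.304,"grip":0.9}]'
python3 - <<'E'
from h import *
go(447,13,140,-1.38)
E
```

```text
t: 13.12
tool_pos: [446.5, 12.1, 200.5]
orientation: [-3.141, -0.0, -1.328]
force: [0.5, -0.1, 0.8]
opening: 77.0
gripper_force: 0.0
t 13.12 tcp [446.5  12.1 200.5] rpy [-3.141 -0.    -1.328] F [ 0.5 -0.1  0.8] op 77.0 gf 0.0 q6 -0.23
t: [-0.0015 -0.0013  0.121 ] w: [-0.0002 -0.      0.0165] rows>= 2.0
```

```bash
python3 -m pendant '[{"tx":0,"ty":0,"tz":0.06,"wx":0,"wy":0,"wz":0.0165,"grip":0.9},{"tx":0,"ty":0,"tz":0.12,"wx":0,"wy":0,"wz":0.0165,"grip":0.9},{"tx":0,"ty":0,"tz":0.12,"wx":0,"wy":0,"wz":0.0165,"grip":0.9},{"tx":0,"ty":0,"tz":0.12,"wx":0,"wy":0,"wz":0.0165,"grip":0.9},{"tx":0,"ty":0,"tz":0.12,"wx":0,"wy":0,"wz":0.0165,"grip":0.9},{"tx":0,"ty":0,"tz":0.12,"wx":0,"wy":0,"wz":0.0165,"grip":0.9},{"tx":0,"ty":0,"tz":0.12,"wx":0,"wy":0,"wz":0.0165,"grip":0.9},{"tx":0,"ty":0,"tz":0.12,"wx":0,"wy":0,"wz":0.0165,"grip":0.9}]'
python3 - <<'E'
from h import *
c=snap("wrist","w7"); u,v=proj(c,[461,-58,82]).astype(int); print(u,v)
v=max(v,50)
im=cv2.imread("pics/w7_raw.png");a=cv2.resize(im[v-50:v+50,u-66:u+67],(798,600),interpolation=cv2.INTER_CUBIC)[:,:]
cv2.imwrite("pics/w7c.png",a);print(u-66,v-50)
E
```

```text
t: 13.78
tool_pos: [447.6, 13.7, 141.7]
orientation: [-3.14, 0.0, -1.374]
force: [-0.9, -0.2, 0.4]
opening: 77.2
gripper_force: 0.0
315 116
249 66
```

View pics/w7c.png

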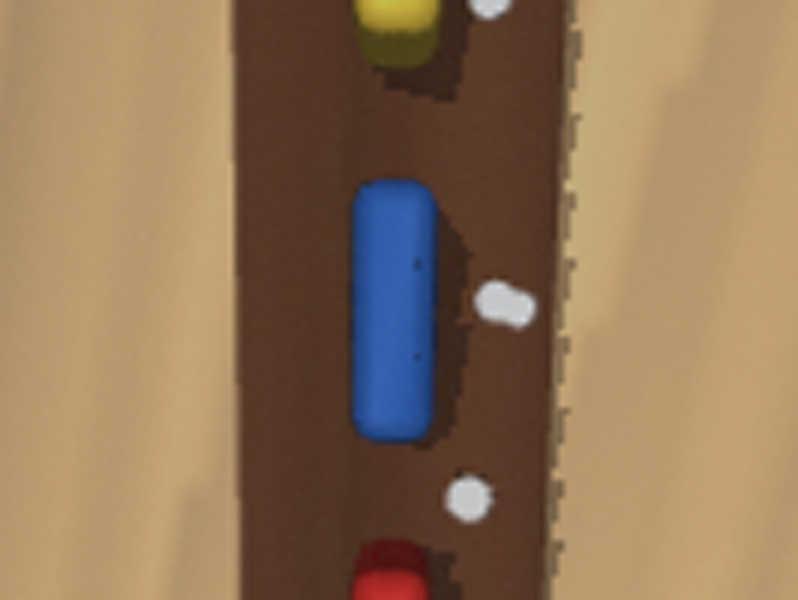

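Blue head top runs from crop (395,181) to (392,441), ×6 with offset (249,66). Red and yellow sit below and above it.

```bash
python3 - <<'E'
from h import *
c=load("w7")
f=lambda x,y,z:back(c,249+x/6-.4,66+y/6-.4,z)
A=f(395,181,82);B=f(392,441,82);print(A,B,np.linalg.norm(A-B)); m=(A+B)/2;d=A-B;yaw=np.arctan2(d[1],d[0]);print(m,yaw)
L=f(234,0,45)-f(241,600,45);print(np.arctan2(L[1],L[0]))
go(m[0],m[1],110,yaw);go(m[0],m[1],55,yaw)
# paddle check crop + station search
im=cv2.imread("pics/w6_raw.png");cw=load("w6")
g=im[80:200,240:365];a=cv2.resize(g,None,fx=3.2,fy=3.2,interpolation=cv2.INTER_CUBIC)
w5=cv2.imread("pics/w5_raw.png");u,v=proj(load("w5"),[659,-119,91]).astype(int);print("keyhole in w5",u,v)
cv2.imwrite("pics/w6c.png",a)
E
```

```text
[464.73578365 -71.5354002   82.        ] [459.3840839  -42.78029233  82.        ] 29.24887893343253
[462.05993377 -57.15784627  82.        ] -1.3867885951646666
-1.3896011617725519
t 13.83 tcp [447.5  13.6 141.5] rpy [-3.14   0.    -1.374] F [ 0.  -0.1 -1.3] op 77.0 gf 0.0 q6 -0.28
t: [ 0.1445 -0.0008  0.0629] w: [-0.0005  0.0001  0.0041] rows>= 2.0
t 13.83 tcp [447.5  13.6 141.5] rpy [-3.14   0.    -1.374] F [ 0.  -0.1 -1.3] op 77.0 gf 0.0 q6 -0.28
t: [ 0.1445 -0.0006  0.1729] w: [-0.0005  0.0001  0.0041] rows>= 3.0
keyhole in w5 401 78
```

```bash
python3 -m pendant '[{"tx":0.07,"ty":-0.001,"tz":0.0,"wx":0,"wy":0,"wz":0.004,"grip":0.6},{"tx":0.1445,"ty":-0.001,"tz":0.03,"wx":0,"wy":0,"wz":0.004,"grip":0.5},{"tx":0.1445,"ty":-0.001,"tz":0.06,"wx":0,"wy":0,"wz":0.004,"grip":0.5},{"tx":0.1445,"ty":-0.001,"tz":0.06,"wx":0,"wy":0,"wz":0.004,"grip":0.5},{"tx":0.1445,"ty":-0.001,"tz":0.08,"wx":0,"wy":0,"wz":0.004,"grip":0.5},{"tx":0.1445,"ty":-0.001,"tz":0.12,"wx":0,"wy":0,"wz":0.004,"grip":0.5},{"tx":0.1445,"ty":-0.001,"tz":0.16,"wx":0,"wy":0,"wz":0.004,"grip":0.5},{"tx":0.1445,"ty":-0.001,"tz":0.174,"wx":0,"wy":0,"wz":0.004,"grip":0.5}]'
python3 - <<'E'
from h import *
go(462.06,-57.2,53,-1.387)
E
```

```text
t: 14.5
tool_pos: [460.7, -57.0, 52.5]
orientation: [3.14, 0.0, -1.386]
force: [-0.3, -0.5, -0.8]
opening: 42.7
gripper_force: 0.0
t 14.50 tcp [460.7 -57.   52.5] rpy [ 3.14   0.    -1.386] F [-0.3 -0.5 -0.8] op 42.7 gf 0.0 q6 -0.12
t: [ 0.0009 -0.0027 -0.0011] w: [0.0006 0.     0.0002] rows>= 1.0
```

View pics/w6c.png

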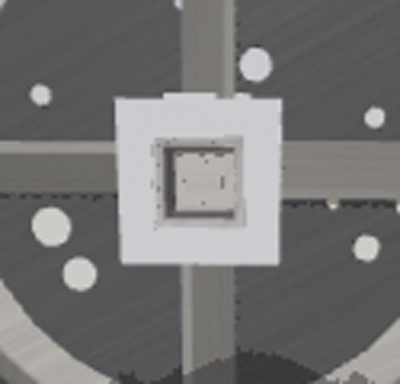

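The paddle sits on the shaft, hub centred at pixel (302.5,136.3) against (302.5,137.5) predicted for fully home. Now I'll grip the key.

```bash
python3 -m pendant '[{"tx":0,"ty":-0.002,"tz":0,"wx":0,"wy":0,"wz":0,"grip":0.4},{"tx":0,"ty":-0.002,"tz":0,"wx":0,"wy":0,"wz":0,"grip":0.3},{"tx":0,"ty":-0.002,"tz":0,"wx":0,"wy":0,"wz":0,"grip":0.2},{"tx":0,"ty":-0.002,"tz":0,"wx":0,"wy":0,"wz":0,"grip":0.1},{"tx":0,"ty":-0.002,"tz":0,"wx":0,"wy":0,"wz":0,"grip":0},{"tx":0,"ty":-0.002,"tz":0,"wx":0,"wy":0,"wz":0,"grip":0},{"tx":0,"ty":-0.002,"tz":0,"wx":0,"wy":0,"wz":0,"grip":0},{"tx":0,"ty":-0.002,"tz":0,"wx":0,"wy":0,"wz":0,"grip":0}]' 100
python3 - <<'E'
from h import *
st()
E
```

```text
t: 15.17
tool_pos: [463.5, -57.0, 55.0]
orientation: [-3.139, 0.0, -1.387]
force: [-1.1, 1.8, 5.4]
opening: 8.4
gripper_force: 97.6
t 15.17 tcp [463.5 -57.   55. ] rpy [-3.139  0.    -1.387] F [-1.1  1.8  5.4] op 8.4 gf 97.6 q6 -0.12
```

```bash
python3 -m pendant '[{"tx":0,"ty":0,"tz":-0.02,"wx":0,"wy":0,"wz":0,"grip":0},{"tx":0,"ty":0,"tz":-0.04,"wx":0,"wy":0,"wz":0,"grip":0},{"tx":0,"ty":0,"tz":-0.06,"wx":0,"wy":0,"wz":0,"grip":0},{"tx":0,"ty":0,"tz":-0.09,"wx":0,"wy":0,"wz":0,"grip":0},{"tx":0,"ty":0,"tz":-0.15,"wx":0,"wy":0,"wz":0,"grip":0},{"tx":0,"ty":0,"tz":-0.22,"wx":0,"wy":0,"wz":0,"grip":0},{"tx":0,"ty":0,"tz":-0.25,"wx":0,"wy":0,"wz":0,"grip":0},{"tx":0,"ty":0,"tz":-0.25,"wx":0,"wy":0,"wz":0,"grip":0}]'
python3 - <<'E'
from h import *
go(586,-116,175,0.05)
E
```

```text
t: 15.83
tool_pos: [465.0, -57.0, 183.5]
orientation: [-3.133, -0.0, -1.386]
force: [-0.0, 0.3, -1.1]
opening: 8.0
gripper_force: 97.7
t 15.83 tcp [465.  -57.  183.5] rpy [-3.133 -0.    -1.386] F [-0.   0.3 -1.1] op 8.0 gf 97.7 q6 -0.12
t: [ 0.1603 -0.2161  0.0189] w: [-0.0022 -0.002  -0.4572] rows>= 12.0
```

```bash
python3 -m pendant '[{"tx":0.02,"ty":-0.03,"tz":0,"wx":0,"wy":0,"wz":-0.039,"grip":0},{"tx":0.04,"ty":-0.06,"tz":0,"wx":0,"wy":0,"wz":-0.078,"grip":0},{"tx":0.06,"ty":-0.09,"tz":0,"wx":0,"wy":0,"wz":-0.117,"grip":0},{"tx":0.08,"ty":-0.12,"tz":0,"wx":0,"wy":0,"wz":-0.156,"grip":0},{"tx":0.1,"ty":-0.15,"tz":0,"wx":0,"wy":0,"wz":-0.195,"grip":0},{"tx":0.12,"ty":-0.18,"tz":0,"wx":0,"wy":0,"wz":-0.234,"grip":0},{"tx":0.14,"ty":-0.2,"tz":0,"wx":0,"wy":0,"wz":-0.273,"grip":0},{"tx":0.16,"ty":-0.216,"tz":0,"wx":0,"wy":0,"wz":-0.312,"grip":0}]' >/dev/null
python3 - <<'E'
from h import *
go(586,-116,165,0.05)
E
```

```text
t 16.50 tcp [ 583.9 -116.6  178.1] rpy [ 3.141e+00  1.000e-03 -4.010e-01] F [-0.   0.5 -0.9] op 8.2 gf 97.7 q6 1.04
t: [ 0.0033 -0.0028  0.0263] w: [-0.      0.0002 -0.1435] rows>= 4.0
```

```bash
python3 -m pendant '[{"tx":0,"ty":0,"tz":0,"wx":0,"wy":0,"wz":-0.036,"grip":0},{"tx":0.002,"ty":-0.002,"tz":0.01,"wx":0,"wy":0,"wz":-0.072,"grip":0},{"tx":0.002,"ty":-0.002,"tz":0.02,"wx":0,"wy":0,"wz":-0.108,"grip":0},{"tx":0.002,"ty":-0.002,"tz":0.02,"wx":0,"wy":0,"wz":-0.1435,"grip":0},{"tx":0.002,"ty":-0.002,"tz":0.02,"wx":0,"wy":0,"wz":-0.1435,"grip":0},{"tx":0.002,"ty":-0.002,"tz":0.02,"wx":0,"wy":0,"wz":-0.1435,"grip":0},{"tx":0.002,"ty":-0.002,"tz":0.02,"wx":0,"wy":0,"wz":-0.1435,"grip":0},{"tx":0.002,"ty":-0.002,"tz":0.02,"wx":0,"wy":0,"wz":-0.1435,"grip":0}]' >/dev/null
python3 - <<'E'
from h import *
s=st();c=snap("wrist","w8");print(proj(c,[659,-119,91]),proj(c,s["tool_pos"]))
im=cv2.imread("pics/w8_raw.png");u,v=proj(c,[659,-119,91]).astype(int)
a=cv2.resize(im[v-45:v+45,u-45:u+45],(540,540),interpolation=cv2.INTER_CUBIC);print(u-45,v-45)
b=cv2.resize(im[200:300,290:340],(250,500),interpolation=cv2.INTER_CUBIC)
o=np.zeros((540,800,3),np.uint8);o[:,:540]=a;o[:500,545:795]=b;cv2.imwrite("pics/w8c.png",o)
E
```

```text
t 17.17 tcp [ 584.7 -115.7  168.8] rpy [-3.142 -0.     0.041] F [ 0.8  0.6 -0.6] op 8.5 gf 97.7 q6 1.48
[323.62790911 113.98199292] [315.17965991 248.56464276]
278 68
```

View pics/w8c.png

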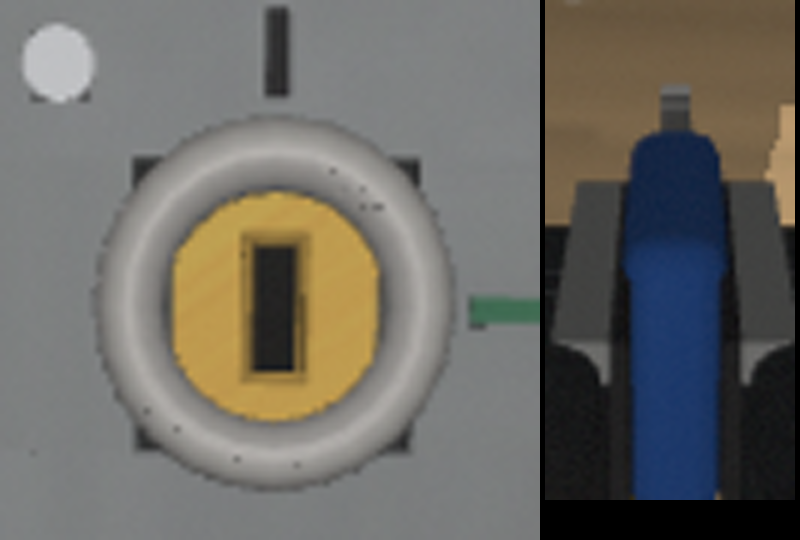

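Keyway chamfer centre is at left-crop (274.5,307.5), ×6 with offset (278,68). Right crop (×5, offset 290,200): key straight in the pads, blade tip at (676,87), head bottom edge at y≈131, head top edge at y≈245.

```bash
python3 - <<'E'
from h import *
c=load("w8");T=np.array([584.7,-115.7,168.8]);R=Ro.from_euler("xyz",[np.pi,0,.041])
f=lambda x,y:back(c,278+x/6-.4,68+y/6-.4,91)
k=f(274.5,307.5);print("keyhole",k); A=f(274.5,233);B=f(274.5,382);d=A-B;print("len",np.linalg.norm(d),"yaw",np.arctan2(d[1],d[0]))
W=f(308,307)-f(241,307);print(np.linalg.norm(W))
def P(ax,ay,h,x,z): return proj(c,T+R.apply([ax+x,ay,-(h+z)]))
for h in (-14,-12,-10,-8):
  for a in (-2,0,2): print(h,a,"tip",P(a,0,h,3,-32)[1].round(1),P(a,0,h,7,-28)[1].round(1),"headbot",P(a,0,h,15,6)[1].round(1),"headtop",P(a,0,h,15,37)[1].round(1))
print("obs v: tip",200+87/5-.4,"bot",200+131/5-.4,"top",200+245/5-.4)
print("u tip",[P(0,ay,-10,3,-32)[0].round(2) for ay in(-1,0,1)],"obs",290+131/5-.4,"u top",P(0,0,-10,15,37)[0],"obs",290+132/5-.4)
E
```

```text
keyhole [ 655.42516365 -118.96650088   91.        ]
len 18.305172493175036 yaw 0.05004075642089249
8.570274823113575
-14 -2 tip 218.5 215.2 headbot 222.2 headtop 245.9
-14 0 tip 215.9 212.5 headbot 219.0 headtop 242.1
-14 2 tip 213.3 209.9 headbot 215.8 headtop 238.3
-12 -2 tip 219.4 216.1 headbot 223.5 headtop 247.8
-12 0 tip 216.8 213.5 headbot 220.2 headtop 243.9
-12 2 tip 214.2 210.8 headbot 217.0 headtop 240.1
-10 -2 tip 220.4 217.1 headbot 224.8 headtop 249.8
-10 0 tip 217.8 214.4 headbot 221.5 headtop 245.9
-10 2 tip 215.2 211.7 headbot 218.2 headtop 241.9
-8 -2 tip 221.4 218.1 headbot 226.1 headtop 251.8
-8 0 tip 218.8 215.4 headbot 222.8 headtop 247.8
-8 2 tip 216.1 212.7 headbot 219.5 headtop 243.8
obs v: tip 217.0 bot 225.79999999999998 top 248.6
u tip [np.float64(313.82), np.float64(315.23), np.float64(316.63)] obs 315.8 u top 315.09830965944525 obs 316.0
```

```bash
python3 - <<'E'
from h import *
go(656.4,-118.5,143,0.05)
E
```

```text
t 17.22 tcp [ 584.7 -115.7  168.8] rpy [-3.142 -0.     0.042] F [-0.2 -0.2 -0.6] op 8.7 gf 97.7 q6 1.48
t: [0.143  0.0115 0.0517] w: [-0.     -0.0001 -0.0025] rows>= 2.0
```

```bash
python3 -m pendant '[{"tx":0.05,"ty":0.004,"tz":0,"wx":0,"wy":0,"wz":-0.0025,"grip":0},{"tx":0.1,"ty":0.008,"tz":0,"wx":0,"wy":0,"wz":-0.0025,"grip":0},{"tx":0.143,"ty":0.0115,"tz":0.02,"wx":0,"wy":0,"wz":-0.0025,"grip":0},{"tx":0.143,"ty":0.0115,"tz":0.04,"wx":0,"wy":0,"wz":-0.0025,"grip":0},{"tx":0.143,"ty":0.0115,"tz":0.044,"wx":0,"wy":0,"wz":-0.0025,"grip":0},{"tx":0.143,"ty":0.0115,"tz":0.044,"wx":0,"wy":0,"wz":-0.0025,"grip":0},{"tx":0.143,"ty":0.0115,"tz":0.044,"wx":0,"wy":0,"wz":-0.0025,"grip":0},{"tx":0.143,"ty":0.0115,"tz":0.044,"wx":0,"wy":0,"wz":-0.0025,"grip":0}]' >/dev/null
python3 - <<'E'
from h import *
go(656.4,-118.5,130,0.05)
c=snap("wrist","w9");im=cv2.imread("pics/w9_raw.png")
cv2.imwrite("pics/w9c.png",cv2.resize(im[160:280,240:400],(800,600),interpolation=cv2.INTER_CUBIC))
E
```

```text
t 17.88 tcp [ 656.1 -118.4  147.6] rpy [ 3.141e+00 -1.000e-03  5.200e-02] F [ 0.2 -0.   0.1] op 8.6 gf 97.7 q6 1.51
t: [0.0005 0.0002 0.0352] w: [ 0.     -0.0003  0.0005] rows>= 1.0
```

View pics/w9c.png

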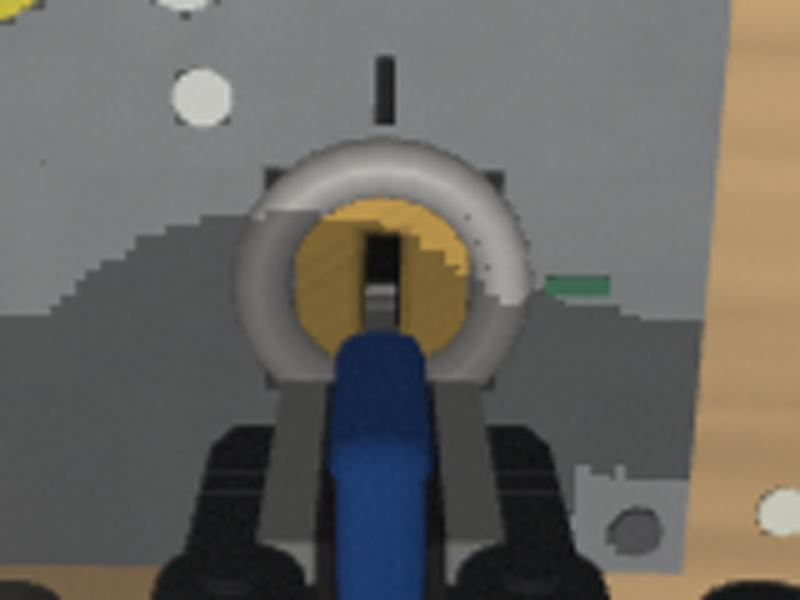

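The blade (u≈380) lines up with the keyway (u≈382) in the crop. I'll lower it, rocking along x.

```bash
python3 -m pendant '[{"tx":0,"ty":0,"tz":0.01,"wx":0,"wy":0,"wz":0,"grip":0},{"tx":0,"ty":0,"tz":0.02,"wx":0,"wy":0,"wz":0,"grip":0},{"tx":0,"ty":0,"tz":0.03,"wx":0,"wy":0,"wz":0,"grip":0},{"tx":0,"ty":0,"tz":0.036,"wx":0,"wy":0,"wz":0,"grip":0},{"tx":0,"ty":0,"tz":0.04,"wx":0,"wy":0,"wz":0,"grip":0},{"tx":0,"ty":0,"tz":0.04,"wx":0,"wy":0,"wz":0,"grip":0},{"tx":0,"ty":0,"tz":0.04,"wx":0,"wy":0,"wz":0,"grip":0},{"tx":0,"ty":0,"tz":0.04,"wx":0,"wy":0,"wz":0,"grip":0}]'
```

```text
t: 18.6
tool_pos: [656.5, -118.4, 126.8]
orientation: [3.142, -0.0, 0.052]
force: [-0.4, 0.0, -0.3]
opening: 8.3
gripper_force: 97.7
```

```bash
python3 -m pendant '[{"tx":0.003,"ty":0,"tz":0.004,"wx":0,"wy":0,"wz":0,"grip":0},{"tx":-0.003,"ty":0,"tz":0.007,"wx":0,"wy":0,"wz":0,"grip":0},{"tx":0.003,"ty":0,"tz":0.01,"wx":0,"wy":0,"wz":0,"grip":0},{"tx":-0.003,"ty":0,"tz":0.013,"wx":0,"wy":0,"wz":0,"grip":0},{"tx":0.003,"ty":0,"tz":0.016,"wx":0,"wy":0,"wz":0,"grip":0},{"tx":-0.003,"ty":0,"tz":0.018,"wx":0,"wy":0,"wz":0,"grip":0},{"tx":0.003,"ty":0,"tz":0.02,"wx":0,"wy":0,"wz":0,"grip":0},{"tx":0,"ty":0,"tz":0.02,"wx":0,"wy":0,"wz":0,"grip":0}]'
```

```text
t: 19.27
tool_pos: [656.5, -118.3, 116.1]
orientation: [3.142, 0.001, 0.052]
force: [-0.9, -0.7, 0.5]
opening: 8.5
gripper_force: 97.9
```

```bash
python3 -m pendant '[{"tx":0.003,"ty":0,"tz":0.004,"wx":0,"wy":0,"wz":0,"grip":0},{"tx":-0.003,"ty":0,"tz":0.007,"wx":0,"wy":0,"wz":0,"grip":0},{"tx":0.003,"ty":0,"tz":0.01,"wx":0,"wy":0,"wz":0,"grip":0},{"tx":-0.003,"ty":0,"tz":0.013,"wx":0,"wy":0,"wz":0,"grip":0},{"tx":0.003,"ty":0,"tz":0.016,"wx":0,"wy":0,"wz":0,"grip":0},{"tx":-0.003,"ty":0,"tz":0.02,"wx":0,"wy":0,"wz":0,"grip":0},{"tx":0.003,"ty":0,"tz":0.022,"wx":0,"wy":0,"wz":0,"grip":0},{"tx":0,"ty":0,"tz":0.022,"wx":0,"wy":0,"wz":0,"grip":0}]'
```

```text
t: 19.93
tool_pos: [656.5, -118.3, 105.0]
orientation: [-3.141, 0.001, 0.052]
force: [-0.0, 0.2, -0.6]
opening: 8.0
gripper_force: 97.7
```

```bash
python3 -m pendant '[{"tx":0.003,"ty":0,"tz":0.003,"wx":0,"wy":0,"wz":0,"grip":0},{"tx":-0.003,"ty":0,"tz":0.005,"wx":0,"wy":0,"wz":0,"grip":0},{"tx":0.003,"ty":0,"tz":0.008,"wx":0,"wy":0,"wz":0,"grip":0},{"tx":-0.003,"ty":0,"tz":0.01,"wx":0,"wy":0,"wz":0,"grip":0},{"tx":0.002,"ty":0,"tz":0.012,"wx":0,"wy":0,"wz":0,"grip":0},{"tx":0,"ty":0,"tz":0.012,"wx":0,"wy":0,"wz":0,"grip":0},{"tx":0,"ty":0,"tz":0.012,"wx":0,"wy":0,"wz":0,"grip":0},{"tx":0,"ty":0,"tz":0.012,"wx":0,"wy":0,"wz":0,"grip":0}]'; python3 -c "
from h import *
s=st();print(s['ft_torque'])"
```

```text
t: 20.6
tool_pos: [656.6, -118.4, 101.0]
orientation: [3.141, -0.001, 0.052]
force: [-4.2, 0.9, 8.7]
opening: 8.4
gripper_force: 99.2
t 20.60 tcp [ 656.6 -118.4  101. ] rpy [ 3.141e+00 -1.000e-03  5.200e-02] F [-4.2  0.9  8.7] op 8.4 gf 99.2 q6 1.51
[ 0.32418779  1.52423303 -0.00650427]
```

```bash
python3 -m pendant '[{"tx":0.003,"ty":0,"tz":0.002,"wx":0,"wy":0,"wz":0,"grip":0},{"tx":-0.003,"ty":0,"tz":0.002,"wx":0,"wy":0,"wz":0,"grip":0},{"tx":0.003,"ty":0,"tz":0.003,"wx":0,"wy":0,"wz":0,"grip":0},{"tx":-0.003,"ty":0,"tz":0.003,"wx":0,"wy":0,"wz":0,"grip":0},{"tx":0,"ty":0,"tz":0.003,"wx":0,"wy":0,"wz":0,"grip":0},{"tx":0,"ty":0,"tz":0.003,"wx":0,"wy":0,"wz":0,"grip":0},{"tx":0,"ty":0,"tz":0.003,"wx":0,"wy":0,"wz":0,"grip":0},{"tx":0,"ty":0,"tz":0.003,"wx":0,"wy":0,"wz":0,"grip":0}]'; python3 -c "
from h import *
s=st();print(s['ft_torque'])"
```

```text
t: 21.27
tool_pos: [656.8, -118.5, 100.9]
orientation: [3.141, -0.002, 0.053]
force: [-6.9, 2.9, 17.8]
opening: 8.5
gripper_force: 100.7
t 21.27 tcp [ 656.8 -118.5  100.9] rpy [ 3.141e+00 -2.000e-03  5.300e-02] F [-6.9  2.9 17.8] op 8.5 gf 100.7 q6 1.51
[ 0.78134454  2.66864997 -0.01554324]
```

It's home: more push raises the force but not the depth. Now the clockwise turn.

```bash
python3 -m pendant '[{"tx":0,"ty":0,"tz":0,"wx":0,"wy":0,"wz":0.035,"grip":0},{"tx":0,"ty":0,"tz":0,"wx":0,"wy":0,"wz":0.07,"grip":0},{"tx":0,"ty":0.0005,"tz":0,"wx":0,"wy":0,"wz":0.105,"grip":0},{"tx":0,"ty":0.0005,"tz":0,"wx":0,"wy":0,"wz":0.14,"grip":0},{"tx":0,"ty":0.001,"tz":0,"wx":0,"wy":0,"wz":0.175,"grip":0},{"tx":0,"ty":0.001,"tz":0,"wx":0,"wy":0,"wz":0.21,"grip":0},{"tx":0,"ty":0.001,"tz":0,"wx":0,"wy":0,"wz":0.245,"grip":0},{"tx":0,"ty":0.001,"tz":0,"wx":0,"wy":0,"wz":0.26,"grip":0}]'; python3 -c "
from h import *
s=st();print(s['ft_torque'])"
```

```text
t: 21.93
tool_pos: [656.9, -118.8, 100.9]
orientation: [-3.14, -0.002, -0.77]
force: [-7.6, 2.8, 17.5]
opening: 8.3
gripper_force: 100.5
t 21.93 tcp [ 656.9 -118.8  100.9] rpy [-3.14e+00 -2.00e-03 -7.70e-01] F [-7.6  2.8 17.5] op 8.3 gf 100.5 q6 0.69
[1.04230331 2.68483282 0.05671256]
```

```bash
python3 -m pendant '[{"tx":0,"ty":0.0005,"tz":0,"wx":0,"wy":0,"wz":0.035,"grip":0},{"tx":0,"ty":0.0005,"tz":0,"wx":0,"wy":0,"wz":0.07,"grip":0},{"tx":0,"ty":0.001,"tz":0,"wx":0,"wy":0,"wz":0.105,"grip":0},{"tx":0,"ty":0.001,"tz":0,"wx":0,"wy":0,"wz":0.14,"grip":0},{"tx":0,"ty":0.0015,"tz":0,"wx":0,"wy":0,"wz":0.175,"grip":0},{"tx":0,"ty":0.0015,"tz":0,"wx":0,"wy":0,"wz":0.21,"grip":0},{"tx":0,"ty":0.0015,"tz":0,"wx":0,"wy":0,"wz":0.24,"grip":0},{"tx":0,"ty":0.0015,"tz":0,"wx":0,"wy":0,"wz":0.255,"grip":0}]'; python3 -c "
from h import *
s=st();print(s['ft_torque'])"
```

```text
t: 22.6
tool_pos: [656.9, -119.5, 100.9]
orientation: [-3.139, -0.001, -1.57]
force: [-4.8, 1.2, 16.3]
opening: 8.2
gripper_force: 100.3
t 22.60 tcp [ 656.9 -119.5  100.9] rpy [-3.139e+00 -1.000e-03 -1.570e+00] F [-4.8  1.2 16.3] op 8.2 gf 100.3 q6 -0.11
[0.69822998 2.11268831 0.11334137]
```

```bash
python3 -m pendant '[{"tx":0,"ty":0,"tz":0,"wx":0,"wy":0,"wz":0.01,"grip":0},{"tx":0,"ty":0,"tz":0,"wx":0,"wy":0,"wz":0.02,"grip":0},{"tx":0,"ty":0,"tz":0,"wx":0,"wy":0,"wz":0.025,"grip":0},{"tx":0,"ty":0,"tz":0,"wx":0,"wy":0,"wz":0.025,"grip":0},{"tx":0,"ty":0,"tz":0,"wx":0,"wy":0,"wz":0.025,"grip":0},{"tx":0,"ty":0,"tz":0,"wx":0,"wy":0,"wz":0.025,"grip":0},{"tx":0,"ty":0,"tz":0,"wx":0,"wy":0,"wz":0.025,"grip":0},{"tx":0,"ty":0,"tz":0,"wx":0,"wy":0,"wz":0.025,"grip":0}]'; python3 -c "
from h import *
s=st();print(s['ft_torque'])
c=snap('wrist','w10');im=cv2.imread('pics/w10_raw.png')
cv2.imwrite('pics/w10c.png',cv2.resize(im[140:300,200:420],(770,560),interpolation=cv2.INTER_CUBIC))"
```

```text
t: 23.27
tool_pos: [656.6, -119.5, 100.9]
orientation: [-3.139, -0.0, -1.643]
force: [-5.5, 2.4, 17.0]
opening: 8.1
gripper_force: 100.4
t 23.27 tcp [ 656.6 -119.5  100.9] rpy [-3.139 -0.    -1.643] F [-5.5  2.4 17. ] op 8.1 gf 100.4 q6 -0.19
[0.83694478 2.3924901  0.24282635]
```

View pics/w10c.png

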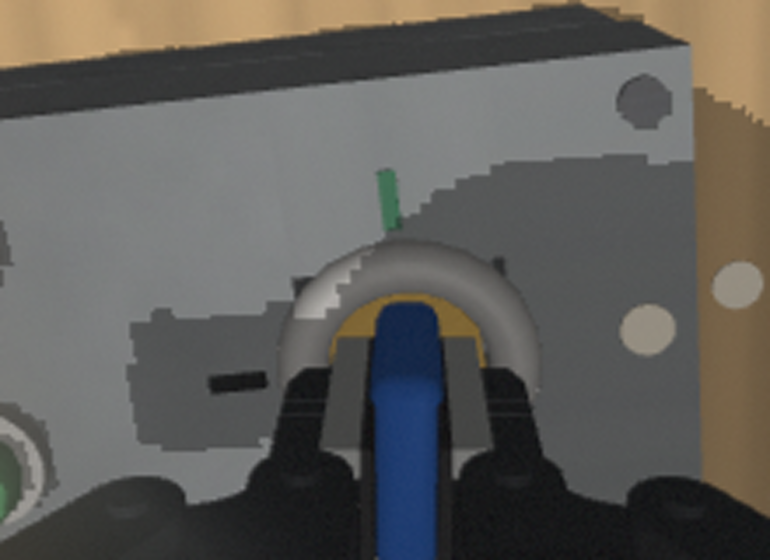

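The key is gripped and its head is over the brass cylinder at crop (408,310), turned to the green mark. The torque rose sharply, so it is at the stop.

```bash
python3 -c "
from plant import order
print(order.finish_job())"
```

```text
the job is handed in; nothing more can be done
None
```

The job is handed in at about 23 s of the 67 s allowed: the paddle is fully home on the drive shaft and let go, and the blue key is fully home, turned to its stop and still gripped; the hand-in call returned no verdict.

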